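# Open the child-locked box of dishwasher tablets

## Robot

A 7-joint arm with a two-finger parallel gripper is mounted at the origin on a cart in front of the work surface, level with it; the furniture and walls round the work are solid. World frame = base frame: x ahead of the robot, y to its left, z up, the work surface at z = 0. Lengths are in m, angles in rad, forces in N, time in s.
With the tool pointing down it reaches from about 0.425 to 1.025 m from the base axis. Payload 3.6 kg.
Tool frame: the origin (TCP) lies between the finger pads; the fingertips stand 22 mm ahead of it and the grasp point (between the pads) lies 3 mm ahead of it (arm.finger_overhang is the distance from the TCP to the fingertips, in m); z points along the fingers, y is the line along which they close (so a half turn about z gives the same grasp; the last joint's range is limited). The gripper opens to 85 mm and grips with 20 to 120 N. Pads are 22 mm wide; open, the fingers measure 114 mm over their backs; the gripper's body (76 mm by 85 mm) begins 54 mm behind the grasp point. The pads swing forward as they close: fully open they stand 13 mm farther back than shut.
Start: joints at [-1.357, 0.591, 0.048, 1.609, -0.033, 0.943, -0.034], TCP at [0.22, 0.691, 0.228] pointing down, gripper open.
Joint ranges: [-2.69, 2.69], [-0.47, 2.24], [-1.27, 1.36], [0.19, 2.51], [-1.53, 4.68], [0.08, 2.07], [-3.09, 3.09]. Speed limits (rad/s): [2.57, 2.57, 3.14, 3.14, 3.14, 3.14, 3.14].

## Interface

Orientations are given as a rotation vector (axis times angle).
In Python, from plant import arm gives the robot as it stands.
- The arm moves only by the tool drive_tool, never from a script. Its argument "targets" is text: rows parted by semicolons, each of 5 numbers parted by spaces: the shift along the tool's x, y, z in m, then the turn about the tool's z in rad, then the opening, from -1 (shut) to 1 (fully open). A call has 1 to 5 rows; each row is the pose to reach, as a shift and turn from the pose commanded when the call began, along the tool's axes at that moment; what a row does not reach only later rows make up. A row lasts 1/8 s, in which the tool goes at most 62.5 mm and 10.7 degrees, less where a joint would pass 70% of its speed; a pose out of reach is approached as far as the arm can. A call with a gripper value outside its range is refused whole. The fingers move at their own pace and stop on an object; "grip_force" is the grip in N (left out, the last holds). Time passes only in rows, so rows that repeat a pose let the fingers close. It gives the time, the measured TCP pose, the force, the opening and the grip force at its end, in the units of the state.
- arm.get_obs(): the state, without advancing time (a new reading comes with each control period).
- arm.read_camera(name): name is "side" or "top" or "wrist"; returns the picture (480x640x3 uint8, blue, green, red); there is no depth.
- arm.camera_params(name): a dict with "fx", "fy", "cx", "cy" (pixels), "distortion" ([k1, k2, p1, p2, k3] as OpenCV has them; the pictures are not rectified), "pose" (4x4, takes a point from camera to world coordinates). Camera axes: x right, y down, z forward; pixel columns grow to the right and rows downward; lengths in m; the calibration is good to about 2 mm. A picture is of the moment at which its call begins: read the wrist's pose just before it. camera_params takes no time and is no camera call; for the wrist camera it gives the pose at the moment of the call.
- arm.hand_in(): hands the job in; it is judged then, once.
The state is a dict: "time_s": time; "joints": joint angles; "qd": joint speeds; "joint_torque": joint torques, N m; "eef_pos": TCP position; "ee_rot": TCP orientation; "force": force on the tool from outside, world axes, zero at the start; "ft_torque": the same for the moment, N m; "gripper_width": opening from 0.0 (shut) to 1.0 (fully open); "gripper_force": force on a finger pad.
Only numpy, scipy, OpenCV 4.12 (cv2) and the standard library are available. Lean on these libraries where they do the work, as an engineer would, in place of code of your own. Each camera call takes 0.05 s, during which the arm holds its last target. There are 200 camera calls.

## Task

Open the box of dishwasher tablets: press its spring catch down with a fingertip, keep it down while you push the lid's upright bar away over it, then push the lid on until it is fully open, and leave the catch sprung up again. Only touch and push: do not grip, lift, tip or shove the box along, do not force the lid, and leave the things around it where they are.

Things in the scene. Friction and masses are not known exactly. Their poses are not given: they have to be found in the camera images.
- tablet_box: white plastic box, loose on the worktop, 1.6 kg. Origin: centre of the tub's underside; x is the way the lid opens (away from the robot), y left of that, z up. Tub 200 (x) by 130 (y) mm; side walls 83 mm high with lips, 104 mm free between the lips. A housing 42 mm high, 104 mm wide stands in front of the tub, from x = -100 to -182 mm, and carries the catch
- catch (a joint): travel of the T-shaped grey spring catch on the housing: 0 = up, locked; 0.013 m = fully down. It takes 2.3 N at first and 6.6 N fully down, and springs up when let go. Up, its two noses block the lid's push bar; with the catch held 9 mm or more down, the bar slides over them
- thumb_plate (a point): point on top of the catch's thumb plate, mid-width, 64 mm above the worktop with the catch up, 51 mm fully down (it moves with the catch); at x = -152 mm of the box, 27 mm in front of the shut lid's push bar face. The plate is 56 mm wide and runs from x = -180 to -103 mm of the box, passing 4 mm under the bar, so 55 mm of it lies free before the bar
- nose (a point): top of the catch's left nose (the right one mirrors it): a square stud 13 (y) by 8 (x) mm, x = -111 to -103 mm, y = 35 to 48 mm of the box, 12 mm above the thumb plate; it moves with the catch. Up, it stands 2 mm beyond the shut lid's push bar. Between the two noses is a clear lane 70 mm wide for the fingertip
- front_wall (a point): middle of the top edge of the tub's front wall, between catch and tablets, 48 mm above the worktop, x = -98 mm of the box. The tablets behind it reach at most 45 mm, so a fingertip may pass over both
- lid: grey sliding lid, 6 mm thick, about 0.16 kg, in grooves under the side lips: it slides but cannot be lifted out. Origin: centre of the lid plate's underside, 70 mm above the box's underside; axes as the box. Shut it is at x = 0 of the box, fully open at x = 107 mm against a stop; it slides easily, under 2 N
- push_bar (a point): middle of that face of the lid's upright push bar which looks back to the robot (-x of the lid), 80 mm above the worktop, at x = -125 mm of the lid. The bar is 92 mm wide, 12 mm thick; lower edge 68 mm, top 92 mm above the worktop; it overhangs the thumb plate. Here the lid is pushed
- mug: bystander: green mug, 81x89x72 mm, standing to the right of the catch; origin under its centre
- dish_brush: bystander: small dish brush, 30x86x22 mm, lying left of the box; origin under its centre
- tea_cup: bystander: patterned white tea cup, 74x97x71 mm, upright, left of the box; origin under its centre
- fork: bystander: fork, 193x26x15 mm, lying at the left; origin under its centre, x along it
- teaspoon: bystander: teaspoon, 132x26x9 mm, lying at the right; origin under its centre, x along it
- washing_up_liquid: bystander: green bottle of washing-up liquid, 78x58x249 mm, upright, right of the box; origin under its centre

How it is judged:
By the outcome, as a careful person would: the job done as asked, in the order asked, and still so for the second after the job is handed in, with the robot touching nothing.
It also fails if it takes over 35 s, if anything falls off the work surface, if the arm or the gripper's body presses on something with over 40 N, if the wrist force passes 120 N, or if a joint passes its speed limit or range.

## Working session

There is one attempt and no reset: what is moved stays moved. The work goes in short steps, Python scripts to look and compute and a tool call to move; the robot and the scene stay as the last step left them, time stands still between calls to the robot, and variables do not carry over. Pictures are saved under pics/ and viewed, at most 10 in all, crops included, and the job is handed in when it is done.

Besides the shell and the picture viewer there is one more tool, called after "Request:" by a JSON object that holds its "fn" and its "kwargs", one argument or row to a line. drive_tool: Moves the arm, as the interface text tells. Its arguments: {"type":"object","properties":{"targets":{"type":"string"},"grip_force":{"type":"number"}},"required":["targets"]}

```bash
mkdir -p pics; python3 - <<'E'
from plant import arm
import cv2
o=arm.get_obs();print(o['time_s'],o['eef_pos'],o['ee_rot'],o['gripper_width'],arm.finger_overhang)
for n in('top','side'):
    cv2.imwrite(f'pics/{n}0.png',arm.read_camera(n));p=arm.camera_params(n);print(n,p)
E
```

```text
0.0 [0.21936717 0.69012955 0.22639732] [-0.48138225 -3.10426625  0.00361313] 1.0001875582747832 0.022
top {'fx': 468.6732771549296, 'fy': 468.6732771549296, 'cx': 316.1059351857067, 'cy': 239.92701881634167, 'distortion': array([-0.04541857,  0.        ,  0.        ,  0.        ,  0.        ]), 'pose': array([[-0.00170667, -0.99636095,  0.08521707,  0.5060827 ],
       [-0.99999677,  0.00186075,  0.00172864, -0.01005371],
       [-0.00188092, -0.08521385, -0.99636091,  1.04309319],
       [ 0.        ,  0.        ,  0.        ,  1.        ]])}
side {'fx': 436.3821733877215, 'fy': 436.3821733877215, 'cx': 316.0798940649777, 'cy': 240.61578576194137, 'distortion': array([-0.02337695,  0.        ,  0.        ,  0.        ,  0.        ]), 'pose': array([[-0.99764325, -0.05227877,  0.04443966,  0.53590584],
       [-0.06856237,  0.73429724, -0.67535677,  0.74093566],
       [ 0.0026749 , -0.67681201, -0.73615103,  0.91003198],
       [ 0.        ,  0.        ,  0.        ,  1.        ]])}
```

View pics/top0.png

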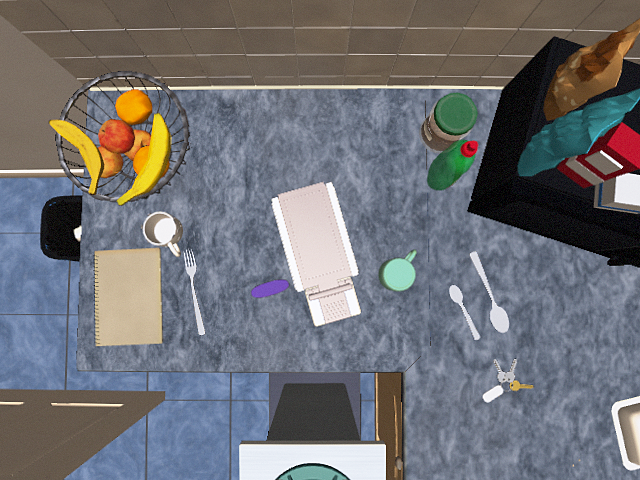

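View pics/side0.png

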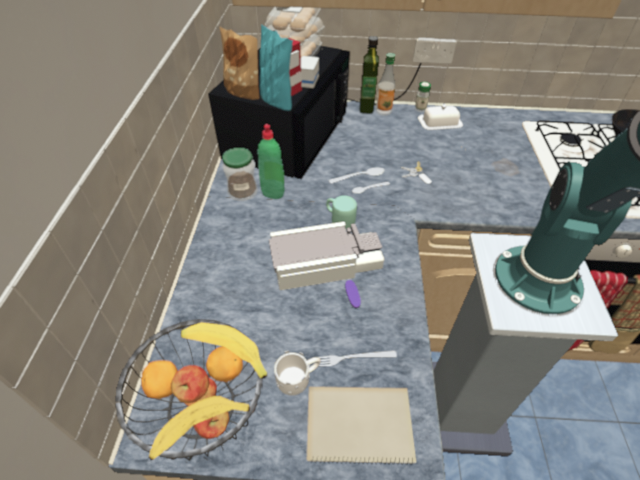

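The top view shows the box at about (315,240), with the housing at about (333,308). It opens up and slightly left, yaw about +0.2. The mug is at (398,274) and the brush at (270,288). I'll enlarge it to measure.

```bash
python3 - <<'E'
import cv2
i=cv2.imread('pics/top0.png')[175:330,255:375]
cv2.imwrite('pics/top0c.png',cv2.resize(i,None,fx=3.8,fy=3.8,interpolation=cv2.INTER_CUBIC))
E
```

```text
(no output)
```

View pics/top0c.png

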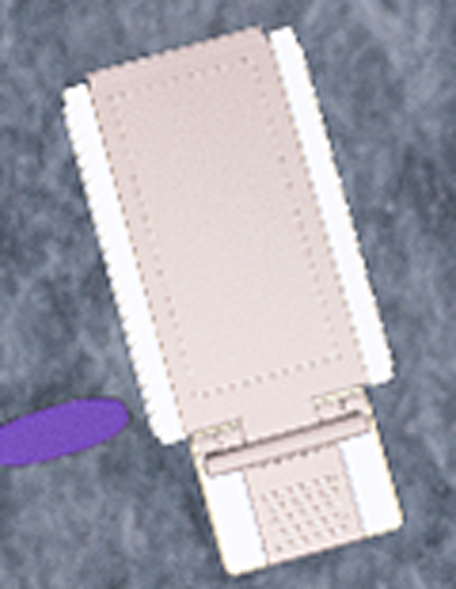

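The crop shows the lip corners at (64,90), (295,28), (392,378) and (163,443), and the housing front corners at (232,574) and (402,524). The bar's top ends are near (207,462) and (368,420). Next I fit the pose.

```bash
cat >h.py <<'E'
import numpy as np,cv2
from scipy.optimize import least_squares
from scipy.spatial.transform import Rotation as R
from plant import arm
def proj(n,P,p=None):
    p=p or arm.camera_params(n);T=np.linalg.inv(p['pose'])
    K=np.array([[p['fx'],0,p['cx']],[0,p['fy'],p['cy']],[0,0,1]])
    return cv2.projectPoints(np.array(P,float),cv2.Rodrigues(T[:3,:3])[0],T[:3,3],K,p['distortion'])[0][:,0]
def b2w(q,L):
    c,s=np.cos(q[2]),np.sin(q[2]);L=np.atleast_2d(L).astype(float)
    return np.c_[q[0]+c*L[:,0]-s*L[:,1],q[1]+s*L[:,0]+c*L[:,1],L[:,2]]
def fit(n,L,px,p=None):
    p=p or arm.camera_params(n)
    r=least_squares(lambda q:(proj(n,b2w(q,L),p)-px).ravel(),[.55,0,.23])
    return r.x,r.fun.reshape(-1,2)
E
python3 - <<'E'
from h import *
L=np.array([[.1,.065,.083],[.1,-.065,.083],[-.1,-.065,.083],[-.1,.065,.083],[-.182,.052,.042],[-.182,-.052,.042]])
px=np.array([[64,90],[295,28],[392,378],[163,443],[232,574],[402,524]])/3.8+[255,175]-.37
q,f=fit('top',L,px);print(q,f.round(1))
print(b2w(q,[[-.152,0,.064],[-.125,0,.08],[-.1,0,.05]]))
from h import arm
o=arm.get_obs();M=R.from_rotvec(o['ee_rot']).as_matrix();print(M.round(3),o['eef_pos'],o['time_s'])
E
```

```text
[ 0.59713301 -0.00549421  0.27267105] [[-0.  -0.5]
 [-0.5 -0.9]
 [ 0.8 -0.2]
 [-0.2  0. ]
 [-1.3  0.9]
 [ 1.3  0.6]]
[[ 0.45074865 -0.04642854  0.064     ]
 [ 0.47675113 -0.03915731  0.08      ]
 [ 0.50082751 -0.03242469  0.05      ]]
[[-0.953  0.303 -0.001]
 [ 0.303  0.953 -0.002]
 [-0.    -0.002 -1.   ]] [0.2194163  0.69019985 0.22655488] 0.1
```

Request:
{"fn": "drive_tool", "kwargs": {
  "targets": "-0.055 -0.05 0 -0.1 -1;-0.11 -0.1 0 -0.2 -1;-0.16 -0.15 0 -0.3 -1;-0.21 -0.195 0 -0.4 -1;-0.25 -0.225 0 -0.5 -1",
  "grip_force": 20
}}

```text
time_s: 0.72
eef_pos: [0.3771, 0.4187, 0.2274]
ee_rot: [0.307, -3.126, 0.001]
force: [1.3, 0.6, 0.3]
gripper_width: -0.003
gripper_force: 0.0
```

Request:
{"fn": "drive_tool", "kwargs": {
  "targets": "0.002 -0.055 0 -0.08 -1;0.004 -0.11 0 -0.08 -1;0.007 -0.165 0 -0.08 -1;0.009 -0.22 0 -0.08 -1;0.01 -0.27 0 -0.08 -1"
}}

```text
time_s: 1.35
eef_pos: [0.4182, 0.1518, 0.2275]
ee_rot: [0.425, -3.112, 0.0]
force: [1.5, 0.4, 0.2]
gripper_width: -0.002
gripper_force: 0.0
```

Request:
{"fn": "drive_tool", "kwargs": {
  "targets": "0.02 -0.055 0 0 -1;0.03 -0.11 0 0 -1;0.04 -0.155 0 0 -1;0.04 -0.165 0 0 -1;0.04 -0.165 0 0 -1"
}}

```text
time_s: 1.98
eef_pos: [0.4244, -0.0159, 0.2275]
ee_rot: [0.424, -3.113, -0.0]
force: [0.6, 0.5, 1.2]
gripper_width: 0.002
gripper_force: 0.0
```

```bash
cat >go.py <<'E'
from h import *
def rel(q,tgt):
    o=arm.get_obs();M=R.from_rotvec(o['ee_rot']).as_matrix()
    y=np.arctan2(M[1,1],M[0,1])-np.pi/2
    print('t',o['time_s'],'pos',o['eef_pos'].round(4),'yaw',y.round(4),'F',np.round(o['force'],1),'j',np.round(o['joints'],2))
    print('tool shift',(M.T@(b2w(q,tgt)[0]+[0,0,.022]-o['eef_pos'])).round(4),'turn',-(q[2]-y).round(4))
E
python3 - <<'E'
from go import *
q=[.5971,-.0055,.2727]
rel(q,[-.152,0,.1])
p=arm.camera_params('wrist');i=arm.read_camera('wrist')
cv2.imwrite('pics/w0.png',i);np.save('w0.npy',p,allow_pickle=True)
E
```

```text
t 1.975 pos [ 0.4244 -0.0159  0.2275] yaw 0.2708 F [0.6 0.5 1.2] j [-0.12  0.22  0.06  2.26 -0.02  0.67  1.79]
tool shift [-0.0172 -0.0365  0.1055] turn -0.0019
```

View pics/w0.png

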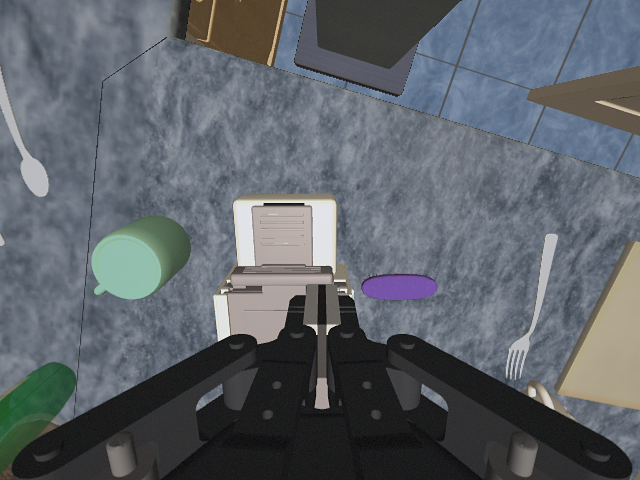

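The wrist view shows the housing front corners at (235,199) and (335,197), the plate front corners at (253,206) and (312,206), and the bar's robot-side top edge from (236,267) to (333,267). I'll check these against the fit.

```bash
python3 - <<'E'
from go import *
p=np.load('w0.npy',allow_pickle=True).item()
L=np.array([[-.182,-.052,.042],[-.182,.052,.042],[-.18,-.028,.064],[-.18,.028,.064]])
px=np.array([[235,199],[335,197],[253,206],[312,206.]])
print(proj('wrist',b2w([.5971,-.0055,.2727],np.r_[L,[[-.125,-.046,.092],[-.125,.046,.092]]]),p).round(1))
q,f=fit('wrist',L,px,p);print(q,f.round(1),b2w(q,[-.152,0,.064]))
E
```

```text
[[231.2 199.6]
 [338.  199.5]
 [251.5 206.1]
 [312.8 206. ]
 [228.7 273.8]
 [333.  273.7]]
[ 0.59559291 -0.00261786  0.28837421] [[-3.5  0.8]
 [ 3.3  1. ]
 [-1.1 -0.1]
 [ 1.2 -1.2]] [[ 0.44986937 -0.04584574  0.064     ]]
```

Request:
{"fn": "drive_tool", "kwargs": {
  "targets": "-0.01 -0.02 0.02 0 -1;-0.017 -0.037 0.06 0 -1;-0.017 -0.037 0.1 0 -1;-0.017 -0.037 0.125 0 -1;-0.017 -0.037 0.125 0 -1"
}}

```text
time_s: 2.65
eef_pos: [0.4494, -0.0448, 0.1011]
ee_rot: [0.431, -3.108, -0.003]
force: [-0.5, 0.1, 0.1]
gripper_width: -0.0
gripper_force: 0.0
```

```bash
python3 - <<'E'
from go import *
rel([.5971,-.0055,.2727],[-.152,0,.064])
E
```

```text
t 2.65 pos [ 0.4494 -0.0448  0.1011] yaw 0.2756 F [-0.5  0.1  0.1] j [-0.03  0.48  0.04  2.3  -0.06  0.36  1.9 ]
tool shift [-0.0008 -0.002   0.0151] turn 0.0029
```

Request:
{"fn": "drive_tool", "kwargs": {
  "targets": "0 -0.002 0.008 0 -1;0 -0.002 0.014 0 -1;0 -0.002 0.018 0 -1;0 -0.002 0.021 0 -1;0 -0.002 0.021 0 -1"
}}

```text
time_s: 3.28
eef_pos: [0.4511, -0.0487, 0.0816]
ee_rot: [0.426, -3.113, -0.0]
force: [-0.0, 1.0, 0.5]
gripper_width: 0.0
gripper_force: 0.0
```

Request:
{"fn": "drive_tool", "kwargs": {
  "targets": "0 0 0.002 0 -1;0 0 0.004 0 -1;0 0 0.005 0 -1;0 0 0.005 0 -1;0 0 0.005 0 -1"
}}

```text
time_s: 3.9
eef_pos: [0.4511, -0.0487, 0.0766]
ee_rot: [0.426, -3.113, -0.0]
force: [-0.4, 0.3, 0.8]
gripper_width: 0.001
gripper_force: 0.0
```

```bash
python3 - <<'E'
from go import *
rel([.5971,-.0055,.2727],[-.152,0,.064])
s=arm.read_camera('side')[210:300,320:410];w=arm.read_camera('wrist')[150:400,180:420]
cv2.imwrite('pics/c1.png',np.hstack([cv2.resize(s,(400,400),interpolation=2),cv2.resize(w,(384,400))]))
E
```

```text
t 3.9 pos [ 0.4511 -0.0487  0.0766] yaw 0.2722 F [-0.4  0.3  0.8] j [-0.02  0.53  0.03  2.31 -0.06  0.3   1.91]
tool shift [-0.0002  0.0023 -0.0094] turn -0.0005
```

View pics/c1.png

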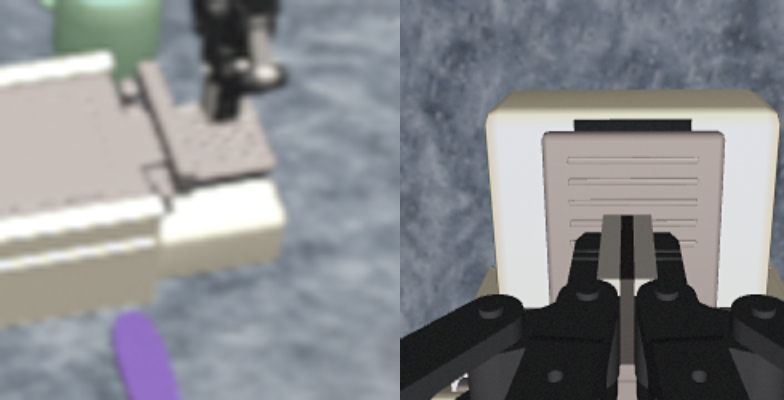

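The side crop shows the tip just above the plate, which still looks up. I'll go on down in small steps and watch the force.

Request:
{"fn": "drive_tool", "kwargs": {
  "targets": "0 0.002 0.001 0 -1;0 0.002 0.002 0 -1;0 0.002 0.003 0 -1;0 0.002 0.003 0 -1"
}}

```text
time_s: 4.5
eef_pos: [0.4505, -0.0468, 0.0735]
ee_rot: [0.426, -3.112, 0.0]
force: [0.4, 0.0, -0.0]
gripper_width: 0.002
gripper_force: 0.0
```

Request:
{"fn": "drive_tool", "kwargs": {
  "targets": "0 0 0.001 0 -1;0 0 0.002 0 -1;0 0 0.003 0 -1;0 0 0.003 0 -1"
}}

```text
time_s: 5.0
eef_pos: [0.4505, -0.0468, 0.0705]
ee_rot: [0.426, -3.112, -0.0]
force: [0.0, -0.4, -0.5]
gripper_width: -0.002
gripper_force: 0.0
```

```bash
python3 - <<'E'
from go import *
rel([.5971,-.0055,.2727],[-.152,0,.064])
o=arm.get_obs();print(o['joint_torque'],o['ft_torque'])
s=arm.read_camera('side')[210:300,320:410];w=arm.read_camera('wrist')[150:400,180:420]
cv2.imwrite('pics/c2.png',np.hstack([cv2.resize(s,(400,400),interpolation=2),cv2.resize(w,(384,400))]))
E
```

```text
t 5.0 pos [ 0.4505 -0.0468  0.0705] yaw 0.2721 F [ 0.  -0.4 -0.5] j [-0.02  0.54  0.03  2.32 -0.06  0.28  1.91]
tool shift [-0.0003  0.0003 -0.0155] turn -0.0006
[ 1.61893499e-04 -3.91751146e+01  1.11981042e+00 -6.79735199e+00
  2.97010709e-03 -3.79589852e-03  1.77274005e-04] [ 0.01019633 -0.01309379 -0.01958546]
```

View pics/c2.png

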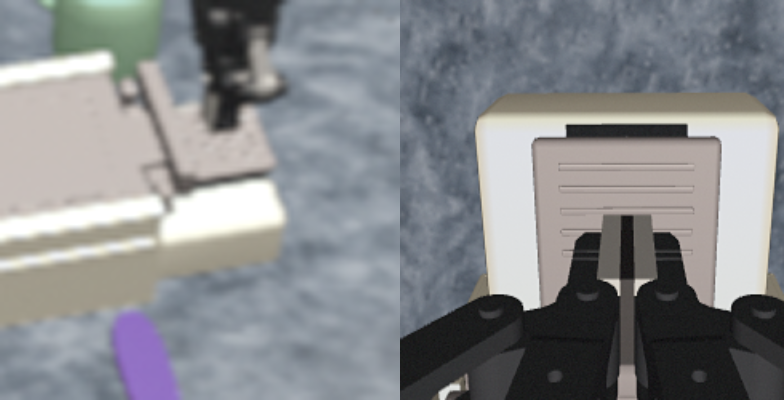

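The plate is still up and nothing is touching yet, so the tip is higher than assumed. I'll keep going by feel.

Request:
{"fn": "drive_tool", "kwargs": {
  "targets": "0 0 0.001 0 -1;0 0 0.002 0 -1;0 0 0.002 0 -1"
}}

```text
time_s: 5.48
eef_pos: [0.4505, -0.0468, 0.0685]
ee_rot: [0.426, -3.112, -0.0]
force: [-0.2, 0.1, 0.3]
gripper_width: 0.0
gripper_force: 0.0
```

Request:
{"fn": "drive_tool", "kwargs": {
  "targets": "0 0 0.001 0 -1;0 0 0.002 0 -1;0 0 0.002 0 -1"
}}

```text
time_s: 5.85
eef_pos: [0.4506, -0.0468, 0.0665]
ee_rot: [0.426, -3.112, -0.0]
force: [-0.7, 0.6, -0.2]
gripper_width: -0.001
gripper_force: 0.0
```

Request:
{"fn": "drive_tool", "kwargs": {
  "targets": "0 0 0.001 0 -1;0 0 0.002 0 -1;0 0 0.002 0 -1"
}}

```text
time_s: 6.22
eef_pos: [0.4505, -0.0468, 0.0645]
ee_rot: [0.426, -3.112, -0.0]
force: [-0.3, 0.0, 0.2]
gripper_width: 0.0
gripper_force: 0.0
```

```bash
python3 - <<'E'
from go import *
q=[.5971,-.0055,.2727]
rel(q,[-.152,0,.064])
o=arm.get_obs();e=o['eef_pos'];x0,y0,k=335,215,8
s=arm.read_camera('side')[y0:y0+70,x0:x0+90]
s=cv2.resize(s,None,fx=k,fy=k,interpolation=2)
P=[[e[0],e[1],z] for z in(.0425,.0645,.085,.105)]
for c,pt in zip([(0,0,255),(0,255,255),(0,255,0),(255,0,0)],proj('side',P)): 
    print(pt);cv2.drawMarker(s,tuple(int((v-o_+.5)*k) for v,o_ in zip(pt,(x0,y0))),c,0,14,1)
# plate outline, up
L=b2w(q,[[-.18,.028,.064],[-.125,.028,.064],[-.125,-.028,.064],[-.18,-.028,.064]])
cv2.polylines(s,[((proj('side',L)-[x0,y0]+.5)*k).astype(np.int32)],True,(255,0,255),1)
cv2.imwrite('pics/c3.png',s)
E
```

```text
t 6.225 pos [ 0.4505 -0.0468  0.0645] yaw 0.2723 F [-0.3  0.   0.2] j [-0.02  0.55  0.03  2.32 -0.06  0.27  1.91]
tool shift [-0.0003  0.0003 -0.0215] turn -0.0004
[367.24448444 245.55017372]
[367.98660591 239.9744449 ]
[368.69678849 234.63584303]
[369.4076795 229.2891319]
```

View pics/c3.png

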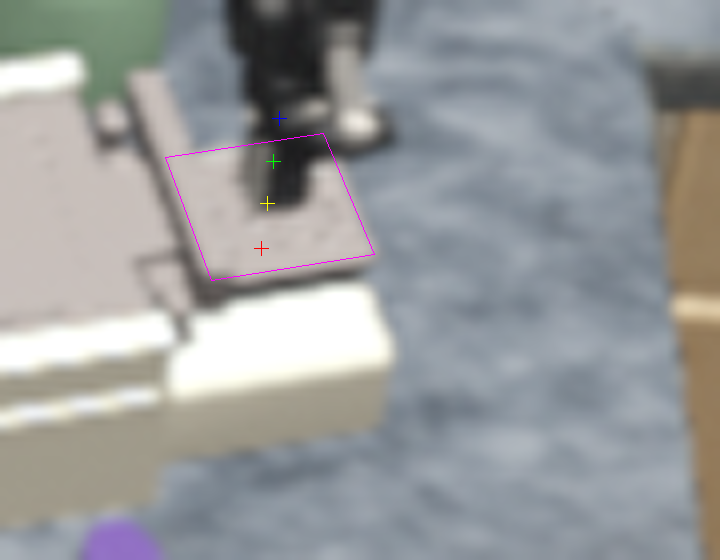

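The side crop shows the finger's lower end at about (280,208) with the plate still up. The tip is about 5–10 mm above the plate, so it is much higher than the nominal overhang implies. Laterally it is centred. I'll continue down.

Request:
{"fn": "drive_tool", "kwargs": {
  "targets": "0 0 0.001 0 -1;0 0 0.002 0 -1;0 0 0.003 0 -1;0 0 0.003 0 -1"
}}

```text
time_s: 6.78
eef_pos: [0.4505, -0.0468, 0.0615]
ee_rot: [0.426, -3.112, -0.0]
force: [1.3, 0.4, 0.7]
gripper_width: 0.002
gripper_force: 0.0
```

Request:
{"fn": "drive_tool", "kwargs": {
  "targets": "0 0 0.001 0 -1;0 0 0.002 0 -1;0 0 0.003 0 -1;0 0 0.003 0 -1"
}}

```text
time_s: 7.28
eef_pos: [0.4506, -0.0468, 0.0586]
ee_rot: [-0.426, 3.112, -0.0]
force: [-0.4, 0.5, 1.6]
gripper_width: 0.002
gripper_force: 1.2
```

Request:
{"fn": "drive_tool", "kwargs": {
  "targets": "0 0 0.001 0 -1;0 0 0.002 0 -1;0 0 0.002 0 -1"
}}

```text
time_s: 7.65
eef_pos: [0.4506, -0.0468, 0.0566]
ee_rot: [-0.426, 3.113, -0.0]
force: [-1.1, -0.7, 3.0]
gripper_width: -0.002
gripper_force: 1.6
```

Contact is at TCP z of about 0.0585. An 11 mm press means z of about 0.0475.

Request:
{"fn": "drive_tool", "kwargs": {
  "targets": "0 0 0.002 0 -1;0 0 0.004 0 -1;0 0 0.006 0 -1;0 0 0.007 0 -1;0 0 0.007 0 -1"
}}

```text
time_s: 8.28
eef_pos: [0.4506, -0.0468, 0.0495]
ee_rot: [0.426, -3.113, 0.0]
force: [-0.5, 1.1, 5.5]
gripper_width: -0.001
gripper_force: 2.7
```

Request:
{"fn": "drive_tool", "kwargs": {
  "targets": "0 0 0.001 0 -1;0 0 0.002 0 -1;0 0 0.002 0 -1"
}}

```text
time_s: 8.65
eef_pos: [0.4506, -0.0468, 0.0476]
ee_rot: [-0.426, 3.113, -0.0]
force: [-1.4, -1.0, 6.4]
gripper_width: -0.0
gripper_force: 3.0
```

Request:
{"fn": "drive_tool", "kwargs": {
  "targets": "-0.003 0 0 0 -1;-0.006 0 0 0 -1;-0.009 0 0 0 -1;-0.012 0 0 0 -1;-0.015 0 0 0 -1"
}}

```text
time_s: 9.28
eef_pos: [0.4549, -0.0447, 0.0471]
ee_rot: [0.42, -3.094, -0.002]
force: [-11.4, -3.8, 16.9]
gripper_width: 0.002
gripper_force: 8.0
```

Request:
{"fn": "drive_tool", "kwargs": {
  "targets": "-0.002 0 0 0 -1;-0.004 0 0 0 -1;-0.006 0 0 0 -1;-0.008 0 0 0 -1;-0.01 0 0 0 -1"
}}

```text
time_s: 9.9
eef_pos: [0.4645, -0.0418, 0.0471]
ee_rot: [0.42, -3.094, -0.002]
force: [-10.9, -3.2, 16.3]
gripper_width: 0.001
gripper_force: 8.1
```

```bash
python3 - <<'E'
from go import *
q=[.5971,-.0055,.2727]
rel(q,[-.152,0,.064])
s=arm.read_camera('side');cv2.imwrite('pics/side1.png',s)
a=cv2.resize(s[205:305,265:395],None,fx=4.2,fy=4.2,interpolation=2)
t=arm.read_camera('top');cv2.imwrite('pics/top1.png',t)
b=cv2.resize(t[175:330,265:365],(246,381),interpolation=2)
o=cv2.resize(cv2.imread('pics/side0.png')[205:305,265:395],None,fx=4.2,fy=4.2,interpolation=2)[:175]
h=np.zeros((600,800,3),np.uint8);h[:420,:546]=a;h[425:600,:546]=o;h[:381,550:796]=b
cv2.imwrite('pics/c4.png',h)
# shift of the far part of the tub (top view) since the start
g=lambda i:np.float32(cv2.cvtColor(i,6))
for n,A,B,r in(('top',cv2.imread('pics/top0.png'),t,(180,250,268,350)),('side',cv2.imread('pics/side0.png'),s,(225,290,265,335))):
    c=lambda i:g(i)[r[0]:r[1],r[2]:r[3]]
    print(n,cv2.phaseCorrelate(c(A),c(B),cv2.createHanningWindow((r[3]-r[2],r[1]-r[0]),5)))
E
```

```text
t 9.9 pos [ 0.4645 -0.0418  0.0471] yaw 0.2699 F [-10.9  -3.2  16.3] j [-0.03  0.6   0.03  2.29 -0.07  0.27  1.9 ]
tool shift [ 0.0152 -0.0006 -0.0386] turn -0.0028
top ((-0.006375078725199046, 0.12042972418483089), 0.5350316024120944)
side ((-5.725513855962205, 0.8353195582815189), 0.6438173806225812)
```

View pics/c4.png

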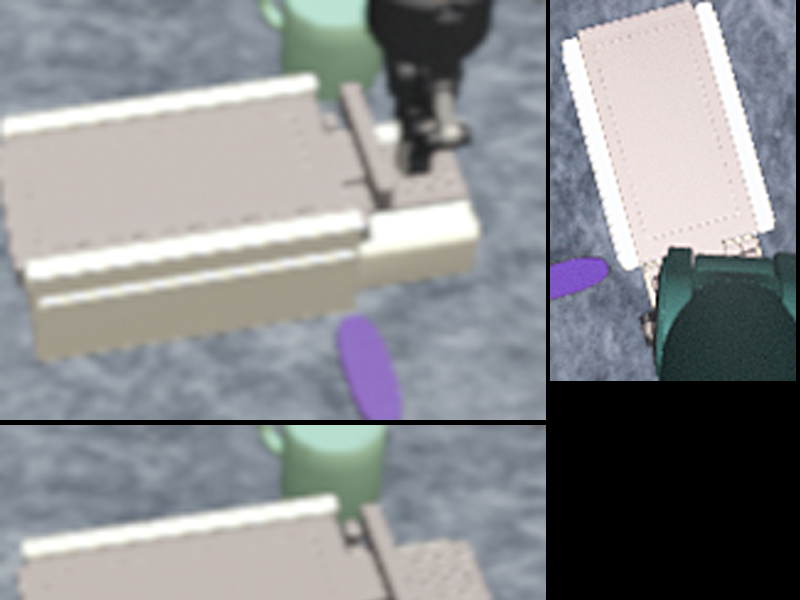

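The finger bottomed the catch and stuck. The side and top views both show the box dragged about 14 mm away from the robot; the lip corner in the top view moved from row about 199 to 191. I'll take off the sideways load, ease the press to about 10 mm, and slide only with light pressure.

Request:
{"fn": "drive_tool", "kwargs": {
  "targets": "0.004 0 0 0 -1;0.008 0 0 0 -1;0.01 0 -0.0005 0 -1;0.01 0 -0.001 0 -1;0.01 0 -0.001 0 -1"
}}

```text
time_s: 10.62
eef_pos: [0.4651, -0.0418, 0.0487]
ee_rot: [-0.428, 3.112, 0.001]
force: [-0.8, 2.6, 5.9]
gripper_width: 0.0
gripper_force: 2.9
```

```bash
python3 - <<'E'
from go import *
rel([.5971,-.0055,.2727],[-.152,0,.064])
L=np.array([[.1,.065,.083],[.1,-.065,.083],[-.1,.065,.083]])
print(b2w([.5971,-.0055,.2727],[.1,.065,.083]))
# template-match distinct tub corner patches between top0 and top now
A=cv2.imread('pics/top0.png');B=arm.read_camera('top');cv2.imwrite('pics/top2.png',B)
for (u,v) in ((272,199),(332,182),(357,273),(298,291)):
    T=A[v-7:v+8,u-7:u+8];S=B[v-22:v+15,u-20:u+21]
    m=cv2.matchTemplate(S,T,5);_,s,_,l=cv2.minMaxLoc(m);print((u,v),'shift',l[0]-13,l[1]-15,round(s,2))
E
```

```text
t 10.625 pos [ 0.4651 -0.0418  0.0487] yaw 0.2732 F [-0.8  2.6  5.9] j [-0.03  0.6   0.03  2.3  -0.07  0.25  1.9 ]
tool shift [ 0.0151 -0.0006 -0.0373] turn 0.0005
[[0.6758981  0.08403133 0.083     ]]
(272, 199) shift -2 -7 0.97
(332, 182) shift -2 -7 0.93
(357, 273) shift -2 -7 0.95
(298, 291) shift -2 -7 0.96
```

The finger never slid; the box moved with it by about 14.5 mm, so box x is now about 0.611. The lateral load drove the catch onto its stop. Now that I've backed off, I'll make a small slide and check for slip.

Request:
{"fn": "drive_tool", "kwargs": {
  "targets": "0 0 -0.0005 0 -1;-0.002 0 -0.0005 0 -1;-0.004 0 -0.0005 0 -1;-0.006 0 -0.0005 0 -1;-0.006 0 -0.0005 0 -1"
}}

```text
time_s: 11.3
eef_pos: [0.467, -0.0414, 0.0486]
ee_rot: [0.425, -3.105, -0.001]
force: [-4.3, -0.5, 5.5]
gripper_width: 0.001
gripper_force: 2.9
```

```bash
cat >sh.py <<'E'
from go import *
def track():
    A=cv2.imread('pics/top0.png');B=arm.read_camera('top');r=[]
    up=lambda i:cv2.resize(i,None,fx=5,fy=5,interpolation=2)
    for (u,v) in ((272,199),(332,182),(357,273),(298,291)):
        m=cv2.matchTemplate(up(B[v-24:v+15,u-20:u+21]),up(A[v-7:v+8,u-7:u+8]),5);_,s,_,l=cv2.minMaxLoc(m);r.append([l[0]/5-13,l[1]/5-17,s])
    print(np.round(r,2).tolist())
E
python3 - <<'E'
from sh import *
rel([.5971,-.0055,.2727],[-.152,0,.064]);track()
E
```

```text
t 11.3 pos [ 0.467  -0.0414  0.0486] yaw 0.2718 F [-4.3 -0.5  5.5] j [-0.03  0.6   0.03  2.29 -0.07  0.26  1.9 ]
tool shift [ 0.0173 -0.0004 -0.0373] turn -0.0009
[[-1.8, -7.0, 0.97], [-1.8, -6.8, 0.94], [-2.0, -6.6, 0.97], [-2.2, -6.8, 0.96]]
```

Request:
{"fn": "drive_tool", "kwargs": {
  "targets": "-0.001 0 0 0 -1;-0.002 0 0 0 -1;-0.003 0 0 0 -1;-0.003 0 0 0 -1"
}}

```text
time_s: 11.85
eef_pos: [0.4696, -0.0408, 0.0486]
ee_rot: [0.424, -3.105, -0.001]
force: [-4.8, -1.9, 6.0]
gripper_width: 0.003
gripper_force: 2.9
```

```bash
python3 - <<'E'
from sh import *
rel([.5971,-.0055,.2727],[-.152,0,.064]);track()
E
```

```text
t 11.85 pos [ 0.4696 -0.0408  0.0486] yaw 0.2716 F [-4.8 -1.9  6. ] j [-0.03  0.6   0.03  2.28 -0.07  0.27  1.9 ]
tool shift [ 0.02   -0.0003 -0.0373] turn -0.0011
[[-1.8, -7.0, 0.97], [-1.8, -6.8, 0.94], [-2.0, -6.6, 0.97], [-2.2, -6.8, 0.96]]
```

It is sliding now and the box is still, with friction about 5 N. I'll ease the press by 0.4 mm and continue slowly.

Request:
{"fn": "drive_tool", "kwargs": {
  "targets": "-0.001 0 -0.0004 0 -1;-0.003 0 -0.0004 0 -1;-0.005 0 -0.0004 0 -1;-0.007 0 -0.0004 0 -1;-0.009 0 -0.0004 0 -1"
}}

```text
time_s: 12.52
eef_pos: [0.4783, -0.0386, 0.0489]
ee_rot: [0.424, -3.105, -0.001]
force: [-4.3, -1.3, 5.9]
gripper_width: -0.001
gripper_force: 2.8
```

Request:
{"fn": "drive_tool", "kwargs": {
  "targets": "-0.001 0 0 0 -1;-0.002 0 0 0 -1;-0.003 0 0 0 -1;-0.004 0 0 0 -1;-0.005 0 0 0 -1"
}}

```text
time_s: 13.15
eef_pos: [0.4827, -0.0373, 0.0489]
ee_rot: [0.424, -3.104, -0.001]
force: [-5.1, -0.8, 5.7]
gripper_width: 0.002
gripper_force: 3.0
```

```bash
python3 - <<'E'
from sh import *
rel([.6111,-.0016,.2727],[-.152,0,.064]);track()
E
```

```text
t 13.15 pos [ 0.4827 -0.0373  0.0489] yaw 0.2714 F [-5.1 -0.8  5.7] j [-0.04  0.61  0.03  2.25 -0.07  0.29  1.89]
tool shift [ 0.0191 -0.0001 -0.0369] turn -0.0013
[[-2.0, -7.2, 0.94], [-1.8, -6.8, 0.93], [-2.2, -7.0, 0.88], [-2.2, -6.8, 0.96]]
```

Request:
{"fn": "drive_tool", "kwargs": {
  "targets": "-0.0015 0 0 0 -1;-0.003 0 0 0 -1;-0.0045 0 0 0 -1;-0.006 0 0 0 -1;-0.0075 0 0 0 -1"
}}

```text
time_s: 13.82
eef_pos: [0.49, -0.0353, 0.0489]
ee_rot: [0.424, -3.104, -0.001]
force: [-4.6, -2.4, 6.1]
gripper_width: 0.003
gripper_force: 3.1
```

```bash
python3 - <<'E'
from sh import *
rel([.6111,-.0016,.2727],[-.152,0,.064]);track()
s=arm.read_camera('side');cv2.imwrite('pics/side3.png',s)
a=cv2.resize(s[205:295,255:395],None,fx=5.7,fy=5.7,interpolation=2);cv2.imwrite('pics/c5.png',a)
E
```

```text
t 13.825 pos [ 0.49   -0.0353  0.0489] yaw 0.2714 F [-4.6 -2.4  6.1] j [-0.05  0.61  0.04  2.24 -0.07  0.3   1.89]
tool shift [ 0.0266 -0.0001 -0.0369] turn -0.0013
[[-2.0, -7.0, 0.83], [-1.8, -6.8, 0.89], [-3.2, -12.0, 0.88], [-2.8, -7.0, 0.91]]
```

View pics/c5.png

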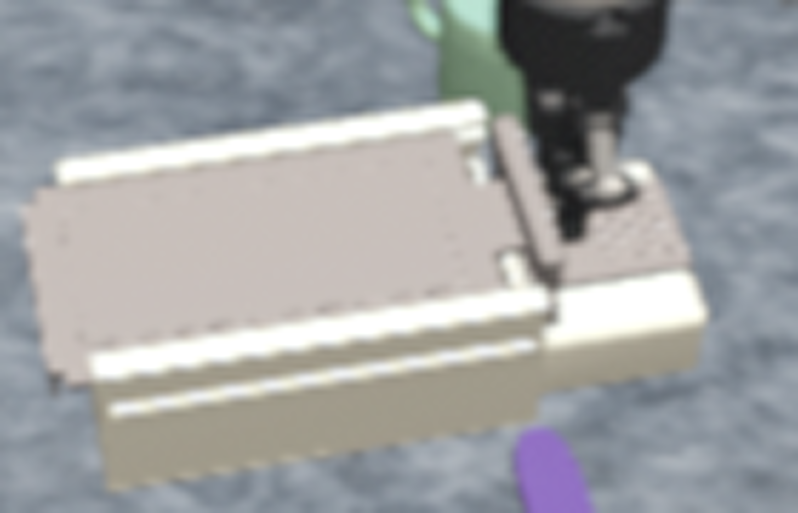

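The lid has slid about 12 mm and its bar is over the noses. The box is steady. I'll go another 15 mm, then let the catch rise.

Request:
{"fn": "drive_tool", "kwargs": {
  "targets": "-0.002 0 0 0 -1;-0.004 0 0 0 -1;-0.006 0 0 0 -1;-0.008 0 0 0 -1;-0.01 0 0 0 -1"
}}

```text
time_s: 14.55
eef_pos: [0.4996, -0.0327, 0.0489]
ee_rot: [0.424, -3.104, -0.001]
force: [-5.2, -1.4, 6.4]
gripper_width: 0.003
gripper_force: 3.1
```

Request:
{"fn": "drive_tool", "kwargs": {
  "targets": "-0.002 0 0 0 -1;-0.004 0 0 0 -1;-0.006 0 0 0 -1;-0.007 0 0 0 -1;-0.007 0 0 0 -1"
}}

```text
time_s: 15.18
eef_pos: [0.5068, -0.0307, 0.0489]
ee_rot: [0.424, -3.105, -0.001]
force: [-4.1, -1.5, 6.7]
gripper_width: -0.001
gripper_force: 2.9
```

```bash
python3 - <<'E'
from sh import *
rel([.6111,-.0016,.2727],[-.152,0,.064]);track()
E
```

```text
t 15.175 pos [ 0.5068 -0.0307  0.0489] yaw 0.2716 F [-4.1 -1.5  6.7] j [-0.06  0.62  0.04  2.2  -0.07  0.33  1.88]
tool shift [ 0.044  -0.0001 -0.0368] turn -0.0011
[[-2.0, -6.8, 0.79], [-1.6, -6.8, 0.9], [-12.8, 7.0, 0.51], [-5.8, -8.8, 0.74]]
```

The bar is now clear of the noses. I'll raise the tip to let the catch up, then push the lid on.

Request:
{"fn": "drive_tool", "kwargs": {
  "targets": "0 0 -0.004 0 -1;0 0 -0.008 0 -1;0 0 -0.012 0 -1;0 0 -0.016 0 -1;0 0 -0.018 0 -1"
}}

```text
time_s: 15.85
eef_pos: [0.5123, -0.0297, 0.068]
ee_rot: [-0.427, 3.11, -0.0]
force: [-0.4, 0.8, 0.6]
gripper_width: -0.003
gripper_force: 0.0
```

Request:
{"fn": "drive_tool", "kwargs": {
  "targets": "-0.005 0 0 0 -1;-0.01 0 0 0 -1;-0.016 0 0 0 -1;-0.022 0 0 0 -1;-0.028 0 0 0 -1"
}}

```text
time_s: 16.48
eef_pos: [0.5382, -0.0223, 0.0674]
ee_rot: [-0.426, 3.113, -0.0]
force: [0.6, -0.1, -0.2]
gripper_width: 0.001
gripper_force: 0.2
```

Request:
{"fn": "drive_tool", "kwargs": {
  "targets": "-0.006 0 0 0 -1;-0.012 0 0 0 -1;-0.018 0 0 0 -1;-0.024 0 0 0 -1;-0.03 0 0 0 -1"
}}

```text
time_s: 17.1
eef_pos: [0.567, -0.0143, 0.0675]
ee_rot: [-0.426, 3.113, -0.0]
force: [-0.6, 0.6, -0.5]
gripper_width: -0.001
gripper_force: 0.2
```

```bash
python3 - <<'E'
from sh import *
rel([.6111,-.0016,.2727],[-.152,0,.064]);track()
E
```

```text
t 17.1 pos [ 0.567  -0.0143  0.0675] yaw 0.2723 F [-0.6  0.6 -0.5] j [-0.09  0.63  0.05  2.07 -0.07  0.44  1.86]
tool shift [ 0.1061  0.0003 -0.0185] turn -0.0004
[[-2.0, -6.8, 0.78], [-1.6, -6.8, 0.89], [0.4, -7.6, 0.65], [8.0, -11.8, 0.32]]
```

Request:
{"fn": "drive_tool", "kwargs": {
  "targets": "-0.003 0 0 0 -1;-0.006 0 0 0 -1;-0.009 0 0 0 -1;-0.011 0 0 0 -1;-0.013 0 0 0 -1"
}}

```text
time_s: 17.77
eef_pos: [0.5792, -0.0109, 0.0675]
ee_rot: [0.426, -3.112, 0.0]
force: [-1.1, -0.4, 0.0]
gripper_width: -0.001
gripper_force: 0.2
```

Request:
{"fn": "drive_tool", "kwargs": {
  "targets": "-0.001 0 0 0 -1;-0.002 0 0 0 -1;-0.003 0 0 0 -1;-0.003 0 0 0 -1"
}}

```text
time_s: 18.27
eef_pos: [0.5813, -0.0101, 0.0673]
ee_rot: [0.426, -3.111, -0.0]
force: [-1.5, -0.3, 0.2]
gripper_width: -0.002
gripper_force: 1.0
```

Request:
{"fn": "drive_tool", "kwargs": {
  "targets": "-0.001 0 0 0 -1;-0.002 0 0 0 -1;-0.002 0 0 0 -1"
}}

```text
time_s: 18.65
eef_pos: [0.5813, -0.0101, 0.0671]
ee_rot: [0.425, -3.107, -0.0]
force: [-5.9, -1.4, 1.6]
gripper_width: 0.002
gripper_force: 2.8
```

The lid is at its stop: the TCP stays put while the force rises. I'll back off, lift clear and look.

Request:
{"fn": "drive_tool", "kwargs": {
  "targets": "0.006 0 0 0 -1;0.016 0 0 0 -1;0.02 0 -0.03 0 -1;0.02 0 -0.08 0 -1;0.02 0 -0.13 0 -1"
}}

```text
time_s: 19.27
eef_pos: [0.5649, -0.015, 0.199]
ee_rot: [-0.426, 3.111, -0.0]
force: [0.2, 0.0, -0.3]
gripper_width: 0.002
gripper_force: 0.0
```

Request:
{"fn": "drive_tool", "kwargs": {
  "targets": "0 0.05 -0.03 0 -1;0 0.1 -0.05 0 -1;0 0.16 -0.05 0 -1;0 0.21 -0.05 0 -1;0 0.26 -0.05 0 -1"
}}

```text
time_s: 19.9
eef_pos: [0.4947, 0.2372, 0.2481]
ee_rot: [-0.426, 3.11, 0.002]
force: [0.2, 0.3, 0.3]
gripper_width: -0.001
gripper_force: 0.0
```

```bash
python3 - <<'E'
from sh import *
rel([.6111,-.0016,.2727],[-.152,0,.064]);track()
s=arm.read_camera('side');t=arm.read_camera('top')
a=cv2.resize(s[185:305,235:400],(440,320),interpolation=2);b=cv2.resize(t[140:330,250:420],(350,391),interpolation=2)
h=np.zeros((400,800,3),np.uint8);h[:320,:440]=a;h[:391,445:795]=b;cv2.imwrite('pics/c6.png',h)
E
```

```text
t 19.9 pos [0.4947 0.2372 0.2481] yaw 0.2723 F [0.2 0.3 0.3] j [-0.56  0.34  0.04  1.99 -0.02  0.8   1.33]
tool shift [ 0.1045 -0.2615  0.1616] turn -0.0004
[[-2.0, -6.8, 0.83], [-1.6, -6.8, 0.85], [-2.0, -6.6, 0.97], [-2.0, -6.8, 0.96]]
```

View pics/c6.png

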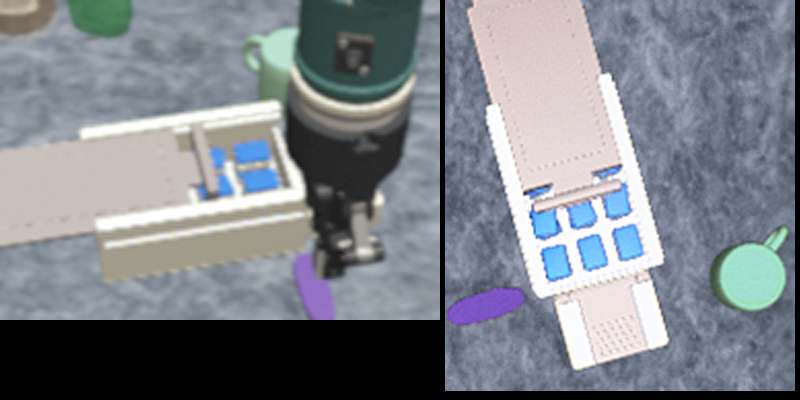

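The lid is fully open, the catch is up with the noses visible at (562,298) and (643,280), and the mug and brush haven't moved. Handing in.

```bash
python3 -c "
from plant import arm
print(arm.hand_in())"
```

```text
the job is handed in; nothing more can be done
None
```

The lid is fully open against its stop, the catch has sprung up again and the mug and brush are where they were, but my first push stuck to the catch and shoved the box about 14 mm away from the robot, against the "do not shove" rule; I did not drag it back, and the job is handed in.

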